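Close and grease the bench gear unit

TASK

Service the small green bench gear unit. First push its gear-case door fully shut until it seats on its catch; then take the orange-handled grease gun out of its rest and press its open mouth squarely down over the tilted brass grease nipple until the red collar snaps down, without ramming it. Finish while still gripping the gun and holding it pressed on, with the collar down against its spring; leave the things standing around alone.

Things in the scene. Friction and masses are not known exactly. Their poses are not given: they have to be found in the camera images.
- gear_unit: Green bench gear unit, fixed to the desk, base 130 x 220 mm; origin: centre of its underside, x points from its front to its back, y to its left, z up. On its left a gear case 150 mm high with the door in front; on its right a lying bearing barrel (top at 98 mm) that carries the nipple.
- door (a joint): Angle of the gear-case door in rad: 0 is fully shut, positive is open (starts 0.5 to 1.0). Upright hinge at the case's left front edge; seen from above, opening swings the free edge out of the gear unit's front and to its left. Friction keeps it where it is; in the last 0.1 rad a spring ball catch resists with about 4 N at the free edge, and below about 0.03 rad it keeps the door shut.
- door_hinge (a point): On the hinge axis, on the door's outer face, 88 mm above the desk (half the door's height). Door: flat panel 110 mm wide, 116 mm high (30 to 146 mm above the desk), 10 mm thick, green, grey field outside, no latch; its steel pull low at the free edge may be ignored. Axes turn with the door: x from the outer to the inner face, -y from hinge to free edge.
- door_edge (a point): Free edge of the door, on its outer face at half height, 110 mm from the hinge axis; same axes as door_hinge.
- nipple_seat (a point): Centre of the top face of the red collar when it is up, fixed to the nipple (does not move with the collar). z points out along the nipple's axis, which leans 30 degrees from vertical towards the gear unit's front; push along -z. The brass nipple (16 mm round head with a domed tip) stands 12 mm above this point. The collar is a ring of 40 mm outer and 20 mm inner diameter.
- collar (a joint): Travel of the red snap collar along the nipple's axis in m: 0 is up, 0.012 fully down (hard stop). It takes about 10 to 13 N over its first 0.003, gives way (snaps) past 0.0045 to about 4 to 7 N near 0.008, then stiffens to about 15 N at 0.012; let go, it springs back up.
- grease_gun: Push-type grease gun, 142 mm, 0.3 kg, standing mouth down; origin: centre of its mouth's rim, z along its axis to the handle. Mouth 36 mm outside, 30 mm inside, narrowing to a 20 mm socket, 25 mm deep; barrel 32 mm thick; black flange 52 mm, z = 80 to 86 mm; orange square handle 30 x 30 mm (sides along x, y), z = 86 to 136 mm. Grip the handle just above the flange, so the fingertips bear on it.
- gun_rest: Grey round cup that the gun stands in, fixed; 66 mm diameter at the foot, 52 mm at the rim, 42 mm high, the gun stands on studs 6 mm above the desk, inner diameter at the rim 44 mm; origin: centre of its underside. Lift the gun straight up by 45 mm or more to clear it.
- pliers: Pliers with red handles, 162 x 50 x 12 mm, lying on the desk; bystander.
- jar_teal: Jar of teal paint with a tan lid, 50 mm diameter, 58 mm high; origin under its centre; bystander.
- jar_tall_green: Tall jar of grey-green paint with a tan lid, 52 mm diameter, 100 mm high; origin under its centre; bystander.
- jar_dark_red: Jar of dark red paint with a tan lid, 50 mm diameter, 58 mm high; origin under its centre; bystander.
- bottle_yellow: Small yellow paint bottle with a dark cap, 30 mm diameter, 58 mm high; origin under its centre; bystander.
- bottle_blue: Small blue paint bottle with a dark cap, 30 mm diameter, 58 mm high; origin under its centre; bystander.
Not all that is in view belongs to the job. There is more than one size of the grease_gun; the one meant has the size given above.

How it is judged (in metres and radians):
On the way, in this order (a step that is already met when the one before it is completed fails the run):
1. the door is shut on its catch while the gun still stands in its rest (value of joint door below 0.025 rad and distance between grease_gun and gun_rest below 0.03 m), for 0.2 s.
2. the gun is lifted out of its rest (height (world z) of grease_gun above 0.05 m and contact force between the fingers and grease_gun above 1 N and value of joint collar below 0.002 m), for 0.2 s.
3. the gun's mouth is squarely on the nipple and the collar has snapped down (value of joint collar above 0.005 m and angle between the z axis of grease_gun and the z axis of nipple_seat, either way round below 0.15 rad and z of grease_gun in the frame of nipple_seat below -0.003 m), for 0.2 s.
At the end, for the whole second after the job is handed in: The door is shut (below 0.025 rad); the fingers still hold the gun (over 2 N), at rest, its mouth over the nipple within 5 mm of its axis and within 0.15 rad of square, pressing the gear unit with over 2 N so that the collar stays down past its snap (over 5 mm) (all of step 3 and value of joint door below 0.025 rad and z of grease_gun in the frame of nipple_seat above -0.016 m and x of grease_gun in the frame of nipple_seat between -0.005 and 0.005 m and y of grease_gun in the frame of nipple_seat between -0.005 and 0.005 m and contact force between grease_gun and gear_unit above 2 N and contact force between the fingers and grease_gun above 2 N and linear speed of grease_gun below 0.02 m/s); the arm keeps its last pose, push and grip.
It fails at once if the gun is rammed against the gear unit with more than 60 N (contact force between grease_gun and gear_unit above 60 N).
It fails at once if a bystander is moved by more than 3 cm (distance of any of pliers, jar_teal, jar_tall_green, jar_dark_red, bottle_yellow, bottle_blue from where it was at the start of the episode above 0.03 m).
It also fails if it takes over 64 s, if anything falls off the work surface, if the arm or the gripper's body presses on something with over 40 N, if the wrist force passes 120 N, or if a joint passes its speed limit or range.

ROBOT

A 6-joint arm with a two-finger parallel gripper is mounted at the origin on a cart in front of the work surface, level with it; the furniture and walls round the work are solid. World frame = base frame: x ahead of the robot, y to its left, z up, the work surface at z = 0. Lengths are in m, angles in degrees, forces in N, time in s.
With the tool pointing down it reaches from about 0.4 to 0.825 m from the base axis. Payload 7 kg.
Tool frame: the origin (TCP) lies on the centre line of the jaws, within the pads' length; the fingertips stand 19 mm ahead of it and the grasp point (between the pads) is the TCP; z points along the fingers, y is the line along which they close (so a half turn about z gives the same grasp; the last joint's range is limited). The gripper opens to 88 mm and grips with 3 to 60 N. Pads are 19 mm wide; open, the fingers measure 130 mm over their backs; the gripper's body (78 mm by 193 mm) begins 47 mm behind the grasp point.
Start: joints at [-54.196, 20.546, 0.682, 0, -70.136, -16.507], TCP at [0.223, -0.637, 0.246] pointing down, gripper open.
Joint ranges: [-176.03, 176.03], [-82.01, 121.73], [-58.28, 71.71], [-173.87, 95.51], [-174.79, -0.11], [-173.66, 173.66]. Speed limits (degrees/s): [136.94, 136.94, 172.46, 180, 180, 180].

INTERFACE

Orientations are given as [roll, pitch, yaw] about the fixed x, y, z axes, in that order (R = Rz(yaw) Ry(pitch) Rx(roll)).
In Python, from plant import get_state, capture, close_job gives the robot as it stands.
- The arm moves only by the tool apply_moves, never from a script. Its argument "targets" is a list of rows, each a list of 7 numbers: the opening, from 0 (shut) to 1 (fully open), then the shift along the tool's x, y, z normalised to -1 to 1, where 1 is 1000 mm, then the turn, a rotation vector about the tool's x, y, z normalised to -1 to 1, where 1 is 90 degrees. In form: [[claw, tx, ty, tz, ax, ay, az], ...]. A call has 1 to 20 rows; each row shifts and turns the commanded pose from where the row before left it, along the tool's axes as they then stand; what a row does not reach is not made up. A row lasts 1/12 s, in which the tool goes at most 41.7 mm and 7.16 degrees, less where a joint would pass 70% of its speed; a pose out of reach is approached as far as the arm can. A call with a number of a shift or a turn outside -1 to 1 is refused whole. A call with a gripper value outside its range is refused whole. The fingers move at their own pace and stop on an object; "newtons" is the grip in N (left out, the last holds). Time passes only in rows, so rows that do not move let the fingers close. It gives the time, the measured TCP pose, the force, the opening and the grip force at its end, in the units of the state.
- get_state(): the state, without advancing time (a new reading comes with each control period).
- capture(name): name is "scene" or "top"; returns a dict with "frame" (384x512x3 uint8, red, green, blue), "range_z" (384x512 float32, m along the optical axis (not along the pixel's ray), 0 where there is no reading), "camera_matrix" (3x3 intrinsics, pixels), "T" (4x4, takes a point from camera to world coordinates). Camera axes: x right, y down, z forward; pixel columns grow to the right and rows downward; lengths in m; the calibration is good to about 2 mm. A picture is of the moment at which its call begins.
- close_job(): hands the job in; it is judged then, once.
The state is a dict: "time_s": time; "joints": joint angles; "qd": joint speeds; "joint_torque": joint torques, N m; "tcp_pos": TCP position; "eef_rot": TCP orientation; "contact_force": force on the tool from outside, world axes, zero at the start; "moment": the same for the moment, N m; "gripper_width": finger opening in m; "gripper_force": force on a finger pad.
Only numpy, scipy, OpenCV 4.12 (cv2) and the standard library are available. Lean on these libraries where they do the work, as an engineer would, in place of code of your own. Each camera call takes 0.05 s, during which the arm holds its last target. There are 200 camera calls.

## Working session

There is one attempt and no reset: what is moved stays moved. The work goes in short steps, Python scripts to look and compute and a tool call to move; the robot and the scene stay as the last step left them, time stands still between calls to the robot, and variables do not carry over. Pictures are saved under pics/ and viewed, at most 10 in all, crops included, and the job is handed in when it is done.

Besides the shell and the picture viewer there is one more tool, called after "Request:" by a JSON object that holds its "fn" and its "kwargs", one argument or row to a line. apply_moves: Moves the arm, as the interface text tells. Scaled input: -1 to 1 covers 1000 mm each way for a shift and 90 degrees each way for a turn. Its arguments: {"type":"object","properties":{"targets":{"type":"array","items":{"type":"array","items":{"type":"number"}}},"newtons":{"type":"number"}},"required":["targets"]}

```bash
mkdir -p pics; cat > h.py <<'E'
import numpy as np,cv2
from plant import get_state,capture,close_job
def cap(n,save=None):
    c=capture(n); 
    if save: cv2.imwrite('pics/'+save,c['frame'][:,:,::-1])
    K=c['camera_matrix'];z=c['range_z'];v,u=np.indices(z.shape)
    P=np.stack([(u-K[0,2])/K[0,0]*z,(v-K[1,2])/K[1,1]*z,z],-1)
    c['P']=P@c['T'][:3,:3].T+c['T'][:3,3]; c['P'][z==0]=np.nan
    return c
E
python3 - <<'E'
from h import *
print(get_state())
for n in('scene','top'):
    c=cap(n,n+'.png'); np.savez(n+'.npz',**c); print(c['T'].round(3),c['camera_matrix'])
E
```

```text
{'time_s': 0.0, 'joints': array([-5.41971340e+01,  2.05911080e+01,  6.31912640e-01, -2.13950522e-02,
       -7.01376484e+01, -1.65071927e+01]), 'qd': array([ 0.04297325,  0.031923  , -0.01304529,  0.06899036,  0.0606368 ,
        0.13006729]), 'joint_torque': array([ 6.44206175e-04, -5.82722890e+01,  2.93045729e+01,  6.99727133e+00,
        6.83208142e-03, -1.44741675e-04]), 'tcp_pos': array([ 0.22286629, -0.63662781,  0.24460823]), 'eef_rot': array([ 1.79901433e+02, -8.23598901e-03, -1.60711606e+02]), 'contact_force': array([-0.57677085,  0.32409047,  0.32323096]), 'moment': array([0.02402882, 0.04626039, 0.0070088 ]), 'gripper_force': 0.0, 'gripper_width': 0.08774847032074247}
[[ 0.591 -0.361  0.722 -0.107]
 [-0.807 -0.262  0.529 -0.446]
 [-0.002 -0.895 -0.446  0.524]
 [ 0.     0.     0.     1.   ]] [[428.07830784   0.         256.42899413]
 [  0.         428.07830784 183.02403903]
 [  0.           0.           1.        ]]
[[ 0.031 -0.977  0.209  0.375]
 [-1.    -0.029  0.012  0.065]
 [-0.006 -0.209 -0.978  1.159]
 [ 0.     0.     0.     1.   ]] [[469.07201793   0.         252.50934895]
 [  0.         469.07201793 189.9655768 ]
 [  0.           0.           1.        ]]
```

View pics/scene.png

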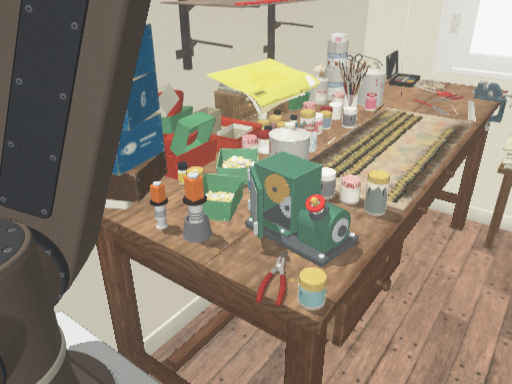

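View pics/top.png

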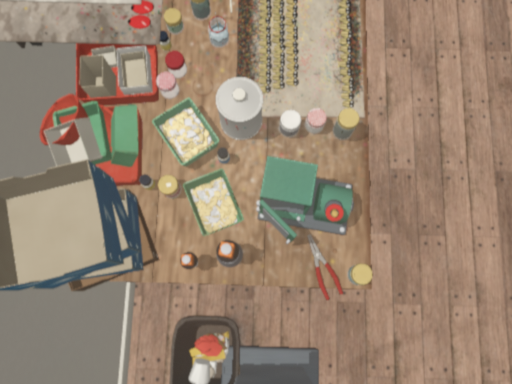

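The scene shows two orange-handled guns: A at top (228,250) / scene (195,205), standing in a grey cup, and B at top (188,260) / scene (160,205), which is smaller. A fits the description (round grey cup, larger size). I'll confirm this with measurements and a crop.

```bash
python3 - <<'E'
from h import *
s=np.load('scene.npz');t=np.load('top.npz')
a=cv2.resize(np.ascontiguousarray(s['frame'][150:260,130:370,::-1]),None,fx=3.3,fy=3.3,interpolation=2)
cv2.imwrite('pics/c1.png',a[:,:])
b=cv2.resize(np.ascontiguousarray(t['frame'][145:285,170:380,::-1]),None,fx=3.8,fy=3.8,interpolation=2)
cv2.imwrite('pics/c2.png',b)
for d in (s,t):
    f=cv2.cvtColor(d['frame'],cv2.COLOR_RGB2HSV).astype(int);P=d['P']
    m=((f[...,0]>5)&(f[...,0]<16)&(f[...,1]>190)&(f[...,2]>140)).astype(np.uint8)
    n,l,st,ce=cv2.connectedComponentsWithStats(m)
    for i in range(1,n):
        if st[i,4]>25:
            q=P[l==i];q=q[~np.isnan(q[:,0])]
            zt=np.percentile(q[:,2],95);tp=q[q[:,2]>zt-.006]
            print('or',ce[i].round(),st[i,4],q.mean(0).round(3),q.min(0).round(3),q.max(0).round(3),'top',tp.mean(0).round(4),np.ptp(tp,0).round(3))
    # green unit and base
P=t['P'];sub=P[150:240,250:360]
for (u,v) in [(290,183),(335,195),(334,213),(262,216),(278,222),(348,226),(352,186),(240,280),(228,250),(320,255)]: print(u,v,P[v,u].round(3))
E
```

```text
290 183 [ 0.608 -0.005  0.15 ]
335 195 [ 0.596 -0.113  0.095]
334 213 [ 0.548 -0.105  0.13 ]
262 216 [0.554 0.054 0.018]
278 222 [0.523 0.019 0.135]
348 226 [ 0.538 -0.161  0.   ]
352 186 [ 0.64  -0.172 -0.002]
240 280 [0.398 0.103 0.002]
228 250 [0.458 0.126 0.145]
320 255 [ 0.463 -0.09   0.009]
```

View pics/c1.png

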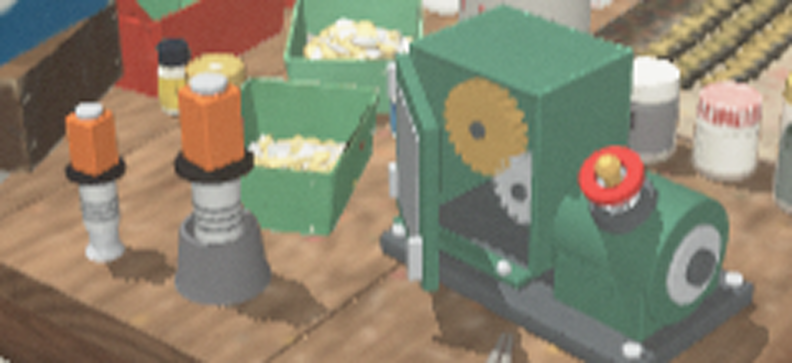

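View pics/c2.png

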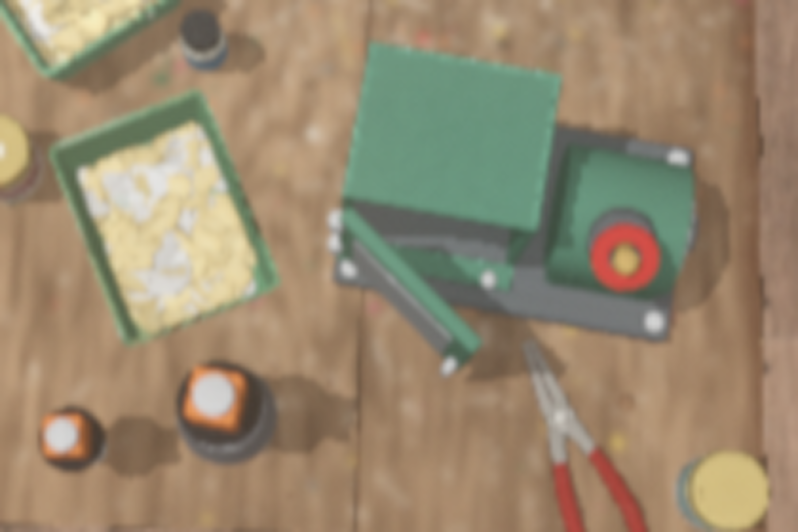

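Crop c1 shows A, (210,130) in the crop, full-size and standing in the grey cup. B, (95,150), is smaller and stands bare on the desk. So A is the one meant. The door (430,180) is open, and the red collar and brass nipple are at (610,175).

```bash
python3 - <<'E'
from h import *
s=np.load('scene.npz');t=np.load('top.npz')
def mask(d,h0,h1,smin,vmin,u0,u1,v0,v1):
    f=cv2.cvtColor(d['frame'],cv2.COLOR_RGB2HSV).astype(int)
    m=(f[...,0]>=h0)&(f[...,0]<=h1)&(f[...,1]>=smin)&(f[...,2]>=vmin)
    o=np.zeros_like(m);o[v0:v1,u0:u1]=m[v0:v1,u0:u1];return o&~np.isnan(d['P'][...,0])
print(cv2.cvtColor(s['frame'],cv2.COLOR_RGB2HSV)[[185,190,208],[193,196,317]],cv2.cvtColor(t['frame'],cv2.COLOR_RGB2HSV)[[256,220],[222,334]])
for d,n,w,wo in((s,'scene',(295,335,190,220),(180,210,165,205)),(t,'top',(320,350,198,226),(212,245,236,262))):
    f=cv2.cvtColor(d['frame'],cv2.COLOR_RGB2HSV)
    m=(mask(d,0,6,170,90,*w)|mask(d,174,179,170,90,*w))
    q=d['P'][m]; 
    # robust plane
    c=np.median(q,0);k=np.ones(len(q),bool)
    for _ in range(8):
        c=q[k].mean(0);nrm=np.linalg.svd(q[k]-c)[2][2];nrm*=np.sign(nrm[2]);r=(q-c)@nrm;k=abs(r)<.003
    ext=q[k]
    v,u=np.nonzero(m)
    print(n,'collar',len(q),k.sum(),'mean',c.round(4),'mid',((ext.max(0)+ext.min(0))/2).round(4),'n',nrm.round(3),'uv',(u.min()+u.max())/2,(v.min()+v.max())/2)
    m=mask(d,4,18,150,90,*wo);q=d['P'][m];print('orange',len(q),q.min(0).round(4),q.max(0).round(4))
P=t['P'];q=P[230:266,205:250].reshape(-1,3)
a=q[(q[:,2]>.141)];print('knob',len(a),a.mean(0).round(4),np.ptp(a,0).round(4))
a=q[(q[:,2]>.12)&(q[:,2]<.1405)]
a=q[(q[:,2]>.130)];print('handletop',len(a),a.mean(0).round(4));r=cv2.minAreaRect((a[:,:2]*1000).astype(np.float32));print(r)
g=P[150:245,245:325].reshape(-1,3);g=g[(g[:,2]>.1475)&(g[:,2]<.156)]
r=cv2.minAreaRect((g[:,:2]*1000).astype(np.float32));print('case',r,cv2.boxPoints(r).round(1),len(g),g[:,2].mean())
# door top
dd=P[200:245,255:300].reshape(-1,3);dd=dd[(dd[:,2]>.13)&(dd[:,2]<.1475)]
r=cv2.minAreaRect((dd[:,:2]*1000).astype(np.float32));print('door',r,cv2.boxPoints(r).round(1),len(dd),dd[:,2].max())
# base
b=P[170:240,245:360].reshape(-1,3);b=b[(b[:,2]>.008)&(b[:,2]<.03)];print('base',np.unique(b[:,2].round(3),return_counts=True));r=cv2.minAreaRect((b[:,:2]*1000).astype(np.float32));print(r,cv2.boxPoints(r).round(1))
E
```

```text
[[ 11 164 190]
 [ 10 163 192]
 [  1 164 241]] [[ 11 141 137]
 [  3 158 182]]
scene collar 18 18 mean [ 0.5389 -0.1133  0.1121] mid [ 0.5437 -0.1089  0.1155] n [-0.465  0.092  0.881] uv 315.0 205.5
orange 423 [0.4417 0.114  0.0065] [0.735  0.3683 0.1422]
top collar 8 8 mean [ 0.5488 -0.1192  0.1198] mid [ 0.5484 -0.1176  0.1193] n [-0.541 -0.375  0.752] uv 339.0 213.5
orange 49 [0.4446 0.1145 0.1007] [0.4749 0.1455 0.1452]
knob 152 [0.4607 0.1309 0.146 ] [0.0318 0.0299 0.0105]
handletop 194 [0.4607 0.1306 0.1445]
((461.4025573730469, 131.34130859375), (30.357473373413086, 29.80068016052246), 80.61041259765625)
case ((581.0387573242188, 3.7260894775390625), (114.77340698242188, 166.2185821533203), 80.99032592773438) [[490.  -39.9]
 [654.1 -66. ]
 [672.1  47.4]
 [507.9  73.4]] 2037 0.15033006706937113
door ((551.4110107421875, 5.689308166503906), (113.67752838134766, 64.99699401855469), 48.23584747314453) [[489.3 -15.1]
 [537.8 -58.4]
 [613.5  26.4]
 [565.   69.7]] 276 0.14747899278534216
base (array([0.008, 0.009, 0.01 , 0.011, 0.012, 0.013, 0.014, 0.015, 0.016,
       0.017, 0.018, 0.019, 0.02 , 0.021, 0.022, 0.023, 0.024, 0.025,
       0.026, 0.027, 0.028, 0.029, 0.03 ]), array([  4,   5,  10,  28,  53,  91, 146, 207, 204, 214, 149, 106,  64,
        58,  50,  43,  27,  18,  14,   6,   4,   7,   4]))
((583.4022827148438, -49.58885955810547), (219.9011993408203, 155.3804931640625), 81.59819793701172) [[ 490.5 -147. ]
 [ 644.2 -169.7]
 [ 676.3   47.8]
 [ 522.6   70.5]]
```

```bash
cat > m.py <<'E'
from h import *
def avg(n,k=8):
    cs=[capture(n) for _ in range(k)]
    z=np.stack([c['range_z'] for c in cs]);z=np.where(z==0,np.nan,z)
    c=cs[0];c['range_z']=np.nan_to_num(np.nanmedian(z,0));c['frame']=np.mean([x['frame'] for x in cs],0).astype(np.uint8)
    K=c['camera_matrix'];z=c['range_z'];v,u=np.indices(z.shape)
    P=np.stack([(u-K[0,2])/K[0,0]*z,(v-K[1,2])/K[1,1]*z,z],-1)
    c['P']=P@c['T'][:3,:3].T+c['T'][:3,3];c['P'][z==0]=np.nan
    return c
def ray(c,u,v):
    K=c['camera_matrix'];d=c['T'][:3,:3]@np.array([(u-K[0,2])/K[0,0],(v-K[1,2])/K[1,1],1]);return c['T'][:3,3],d/np.linalg.norm(d)
def tri(rs):
    A=0;b=0
    for o,d in rs: M=np.eye(3)-np.outer(d,d);A=A+M;b=b+M@o
    p=np.linalg.solve(A,b);return p,[np.linalg.norm((np.eye(3)-np.outer(d,d))@(p-o)) for o,d in rs]
E
python3 - <<'E'
from m import *
rs=[];rk=[];D={}
for n,w in(('scene',(295,340,185,222)),('top',(318,352,195,228))):
    c=avg(n);D[n]=c;np.savez(n+'.npz',**c)
    u0,u1,v0,v1=w;f=cv2.cvtColor(c['frame'],cv2.COLOR_RGB2HSV).astype(int)
    m=np.zeros(f.shape[:2],np.uint8);h=f[v0:v1,u0:u1];m[v0:v1,u0:u1]=((h[...,0]<10)|(h[...,0]>170))&(h[...,1]>115)&(h[...,2]>90)
    cn=max(cv2.findContours(m,0,1)[0],key=cv2.contourArea);e=cv2.fitEllipse(cv2.convexHull(cn));print(n,e,m.sum())
    rs.append(ray(c,*e[0]))
    q=c['P'][m>0];q=q[~np.isnan(q[:,0])];k=np.ones(len(q),bool)
    for _ in range(10):
        ce=q[k].mean(0);nr=np.linalg.svd(q[k]-ce)[2][2];nr*=np.sign(nr[2]);k=abs((q-ce)@nr)<.003
    o,d=rs[-1];print(' plane c',ce.round(4),'n',nr.round(3),k.sum(),len(q),'ray∩plane',(o+d*((ce-o)@nr)/(d@nr)).round(4))
print('collar tri',tri(rs))
P=D['top']['P']
q=P[230:268,205:250].reshape(-1,3);print('hist',np.histogram(q[:,2],np.arange(.08,.16,.005)))
a=q[q[:,2]>.132];print('handle',len(a),a.mean(0).round(4),cv2.minAreaRect((a[:,:2]*1000).astype(np.float32)))
g=P[150:245,245:325].reshape(-1,3);g=g[(g[:,2]>.1475)]
for w in (0,1):
    r=cv2.minAreaRect((g[:,:2]*1000).astype(np.float32));print('case',cv2.boxPoints(r).round(1).tolist(),len(g));g=g[g[:,0]>.56]
dd=P[195:250,250:305].reshape(-1,3);dd=dd[(dd[:,2]>.125)&(dd[:,2]<.1475)]
x=dd[:,:2];print('door pts',len(x));l=cv2.fitLine(x.astype(np.float32),cv2.DIST_HUBER,0,.001,.001).ravel();t=(x-l[2:])@l[:2];n=np.array([-l[1],l[0]]);k=abs((x-l[2:])@n)<.012
l=cv2.fitLine(x[k].astype(np.float32),cv2.DIST_HUBER,0,.001,.001).ravel();t=(x[k]-l[2:])@l[:2];n=np.array([-l[1],l[0]]);r=(x[k]-l[2:])@n
print(l,np.degrees(np.arctan2(l[1],l[0])),k.sum(),l[2:]+l[:2]*t.min(),l[2:]+l[:2]*t.max(),np.percentile(r,[2,98]))
b=P[170:245,245:365].reshape(-1,3);b=b[(b[:,2]>.010)&(b[:,2]<.024)]
h=cv2.minAreaRect((b[:,:2]*1000).astype(np.float32));print('base',h,cv2.boxPoints(h).round(1).tolist())
E
```

```text
scene ((314.8419494628906, 202.7887725830078), (16.937284469604492, 20.12657356262207), 67.92577362060547) 201
 plane c [ 0.5568 -0.1022  0.112 ] n [0.101 0.391 0.915] 48 201 ray∩plane [ 0.5577 -0.1019  0.1118]
top ((334.0542907714844, 212.42662048339844), (17.376916885375977, 17.937376022338867), 77.45477294921875) 203
 plane c [ 0.5533 -0.1107  0.1088] n [-0.96  -0.123  0.251] 41 203 ray∩plane [ 0.5527 -0.1085  0.1075]
collar tri (array([ 0.55069369, -0.10633394,  0.11658296]), [np.float64(0.0007511040491448566), np.float64(0.0007511040491448727)])
hist (array([  0,   3, 186,   3,   3,   4,   4,   3,   4,   4,   2,  14,  84,
        95,   0]), array([0.08 , 0.085, 0.09 , 0.095, 0.1  , 0.105, 0.11 , 0.115, 0.12 ,
       0.125, 0.13 , 0.135, 0.14 , 0.145, 0.15 , 0.155]))
handle 195 [0.4608 0.1306 0.1445] ((461.3855285644531, 131.03555297851562), (29.824434280395508, 29.779233932495117), 79.43571472167969)
case [[492.5, -40.400001525878906], [654.4000244140625, -66.0], [672.2999877929688, 47.5], [510.5, 73.0999984741211]] 2183
case [[544.5999755859375, -48.599998474121094], [654.4000244140625, -66.0], [672.2999877929688, 47.5], [562.5, 64.80000305175781]] 2177
door pts 332
[0.68858415 0.7251565  0.5208711  0.01264958] 46.48186 323 [ 0.49220436 -0.01753972] [0.57189548 0.06638398] [-0.00683209  0.00473868]
base ((595.901611328125, -51.55772399902344), (219.9545440673828, 130.38607788085938), 81.45799255371094) [[515.0999755859375, -150.60000610351562], [644.0, -170.0], [676.7000122070312, 47.5], [547.7999877929688, 66.9000015258789]]
```

```bash
python3 - <<'E'
from m import *
y=np.radians(-8.7);X=np.array([np.cos(y),np.sin(y),0]);Y=np.array([-np.sin(y),np.cos(y),0]);Z=np.array([0,0,1.]);n=-.5*X+.866*Z;T=.866*X+.5*Z
c0=np.array([.5507,-.1063,.1166]);br=[];rr=[]
for nm,w in(('scene',(295,340,185,222)),('top',(318,352,195,228))):
    c=dict(np.load(nm+'.npz'));u0,u1,v0,v1=w;h=cv2.cvtColor(c['frame'],cv2.COLOR_RGB2HSV).astype(int)
    vv,uu=np.indices(h.shape[:2]);W=(uu>=u0)&(uu<u1)&(vv>=v0)&(vv<v1)
    red=W&((h[...,0]<10)|(h[...,0]>170))&(h[...,1]>115)&(h[...,2]>90)
    d=(c['P']-c0);print(nm,'red n-offset',np.histogram((d[red]@n)*1000,np.arange(-14,16,2)))
    cc=cv2.findContours(red.astype(np.uint8),0,1)[0];hull=np.zeros(red.shape,np.uint8);cv2.fillConvexPoly(hull,cv2.convexHull(max(cc,key=cv2.contourArea)),1)
    b=(hull>0)&(h[...,0]>=10)&(h[...,0]<30)&(h[...,1]>80);print('brass',b.sum(),uu[b].mean(),vv[b].mean(),'noff',np.sort((d[b]@n)*1000)[::4].round(1))
    print(' brass xyz',np.nanmedian(c['P'][b],0).round(4))
    br.append(ray(c,uu[b].mean(),vv[b].mean()))
    # predicted: project top-ring for current best & compare via IoU search
    K=c['camera_matrix'];Ti=np.linalg.inv(c['T'])
    rr.append((red,hull,K,Ti))
print('brass tri',tri(br))
# silhouette fit: top face disc + thickness t below + (brass ignored) -> hull IoU
from scipy.optimize import minimize
th=np.linspace(0,2*np.pi,60);circ=.02*(np.cos(th)[:,None]*T+np.sin(th)[:,None]*Y)
def cost(p,S=8):
    s=0
    for red,hull,K,Ti in rr:
        pts=np.vstack([p[:3]+circ,p[:3]+circ-n*p[3]])@Ti[:3,:3].T+Ti[:3,3];uv=pts@K.T;uv=uv[:,:2]/uv[:,2:]
        x0,y0=290,180
        im=np.zeros((60*S,70*S),np.uint8);hp=cv2.convexHull((((uv+.5-[x0,y0])*S)).astype(np.int32));cv2.fillConvexPoly(im,hp,255)
        m=cv2.resize(im,(70,60),interpolation=cv2.INTER_AREA)/255.;s+=((m-hull[y0:y0+60,x0:x0+70])**2).sum()
    return s
for t in (0.004,.006,.008):
    r=minimize(lambda p:cost([*p,t]),c0,method='Nelder-Mead',options=dict(initial_simplex=c0+np.vstack([np.zeros(3),np.eye(3)*.005]),xatol=1e-5));print(t,r.x.round(4),r.fun)
E
```

```text
scene red n-offset (array([  0,   0,   0,   0,   1,   6,  17, 147,  17,   0,   0,   1,   0,
         0]), array([-14, -12, -10,  -8,  -6,  -4,  -2,   0,   2,   4,   6,   8,  10,
        12,  14]))
brass 61 314.08196721311475 200.9344262295082 noff [-51.   -3.1  -0.2   1.6   5.2   6.9   8.5   9.1   9.6  10.5  11.3  12.1
  12.6  13.   13.5  13.9]
 brass xyz [ 0.5446 -0.1074  0.1232]
top red n-offset (array([  1,   0,   2,   0,   0,   0,  20, 133,  13,   0,   0,   0,   0,
         0]), array([-14, -12, -10,  -8,  -6,  -4,  -2,   0,   2,   4,   6,   8,  10,
        12,  14]))
brass 51 333.94117647058823 212.92156862745097 noff [-40.4  -3.8   0.1   6.8   7.8   9.    9.9  10.6  11.3  12.1  12.8  13.1
  14.1]
 brass xyz [ 0.548  -0.1052  0.127 ]
brass tri (array([ 0.54880484, -0.10534601,  0.12123086]), [np.float64(0.0007059103474758152), np.float64(0.000705910347475787)])
0.004 [ 0.5494 -0.1062  0.1188] 24.229281045751634
0.006 [ 0.549  -0.1062  0.1199] 23.93173394848135
0.008 [ 0.5485 -0.1061  0.121 ] 31.5919415609381
```

Request:
{"fn": "apply_moves", "kwargs": {
  "targets": [
    [0,0,0,0,0,0,0.0778],
    [0,0,0,0,0,0,0.0778],
    [0,0,0,0,0,0,0.0778],
    [0,0,0,0,0,0,0.0778],
    [0,0,0,0,0,0,0]
  ],
  "newtons": 30
}}

```text
time_s: 1.32
tcp_pos: [0.2231, -0.637, 0.2456]
eef_rot: [180.0, 0.0, 171.0]
contact_force: [-0.4, -0.6, -0.4]
gripper_width: 0.0597
gripper_force: 0.0
```

Request:
{"fn": "apply_moves", "kwargs": {
  "targets": [
    [0,-0.007,0.0343,0,0,0,0],
    [0,-0.007,0.0343,0,0,0,0],
    [0,-0.007,0.0343,0,0,0,0],
    [0,-0.007,0.0343,0,0,0,0],
    [0,-0.007,0.0343,0,0,0,0],
    [0,-0.007,0.0343,0,0,0,0],
    [0,-0.007,0.0343,0,0,0,0],
    [0,-0.007,0.0343,0,0,0,0],
    [0,-0.007,0.0343,0,0,0,0],
    [0,-0.007,0.0343,0,0,0,0],
    [0,-0.007,0.0343,0,0,0,0],
    [0,-0.007,0.0343,0,0,0,0],
    [0,-0.007,0.0343,0,0,0,0],
    [0,-0.007,0.0343,0,0,0,0],
    [0,-0.007,0.0343,0,0,0,0],
    [0,-0.007,0.0343,0,0,0,0],
    [0,-0.007,0.0343,0,0,0,0],
    [0,-0.007,0.0343,0,0,0,0],
    [0,-0.007,0.0343,0,0,0,0],
    [0,-0.005,0.0333,0,0,0,0]
  ]
}}

```text
time_s: 2.98
tcp_pos: [0.4637, 0.0211, 0.246]
eef_rot: [180.0, 0.1, 171.6]
contact_force: [1.4, -0.7, 0.0]
gripper_width: 0.0003
gripper_force: 0.0
```

Request:
{"fn": "apply_moves", "kwargs": {
  "targets": [
    [0,0,0,0.03,0,0,0],
    [0,0,0,0.03,0,0,0],
    [0,0,0,0.03,0,0,0],
    [0,0,0,0.031,0,0,0],
    [0,-0.01,0,0,0,0,0],
    [0,-0.01,0,0,0,0,0],
    [0,-0.01,0,0,0,0,0],
    [0,-0.01,0,0,0,0,0],
    [0,-0.01,0,0,0,0,0],
    [0,-0.01,0,0,0,0,0],
    [0,-0.01,0,0,0,0,0],
    [0,0,0,0,0,0,0]
  ]
}}

```text
time_s: 3.98
tcp_pos: [0.5349, 0.0083, 0.125]
eef_rot: [180.0, 0.1, 171.3]
contact_force: [0.9, 0.5, 0.9]
gripper_width: 0.0005
gripper_force: 0.0
```

Request:
{"fn": "apply_moves", "kwargs": {
  "targets": [
    [0,-0.004,0,0,0,0,0],
    [0,-0.004,0,0,0,0,0],
    [0,0,0,0,0,0,0]
  ]
}}

```text
time_s: 4.23
tcp_pos: [0.5402, 0.0071, 0.1244]
eef_rot: [-180.0, -0.1, 171.3]
contact_force: [-3.0, -0.0, 1.3]
gripper_width: 0.0001
gripper_force: 1.1
```

```bash
python3 - <<'E'
from h import *
c=cap('scene');cv2.imwrite('pics/c3.png',cv2.resize(np.ascontiguousarray(c['frame'][120:290,130:370,::-1]),None,fx=3.3,fy=3.3,interpolation=2))
E
```

```text
(no output)
```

View pics/c3.png

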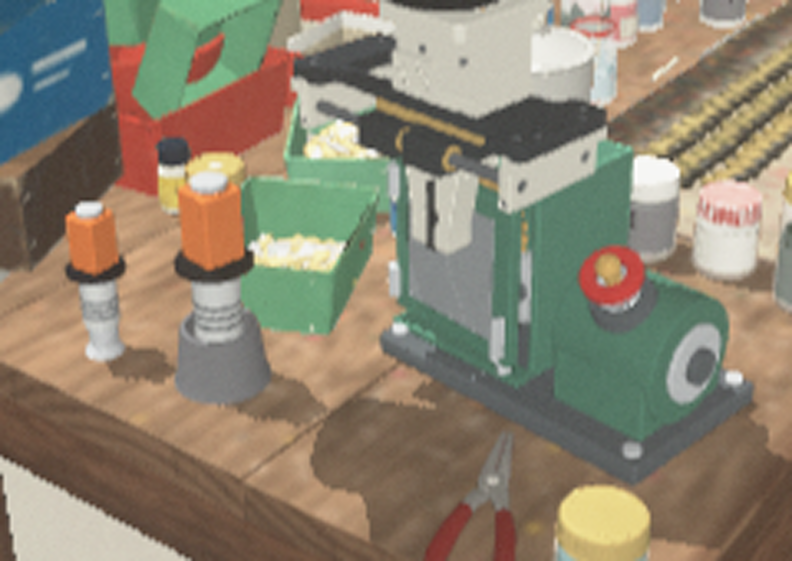

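The fingers are on the door, and a gap is still visible at its free edge (525,280), so I keep pushing.

Request:
{"fn": "apply_moves", "kwargs": {
  "targets": [
    [0,-0.004,0,0,0,0,0],
    [0,-0.004,0,0,0,0,0],
    [0,0,0,0,0,0,0]
  ]
}}

```text
time_s: 4.53
tcp_pos: [0.5458, 0.0061, 0.1242]
eef_rot: [-179.9, -0.3, 171.3]
contact_force: [-13.8, 4.0, 7.6]
gripper_width: 0.0004
gripper_force: 6.6
```

Request:
{"fn": "apply_moves", "kwargs": {
  "targets": [
    [0,-0.002,0,0,0,0,0],
    [0,-0.002,0,0,0,0,0],
    [0,0,0,0,0,0,0]
  ]
}}

```text
time_s: 4.78
tcp_pos: [0.5459, 0.006, 0.1241]
eef_rot: [-179.9, -0.6, 171.2]
contact_force: [-30.3, 12.0, 23.5]
gripper_width: 0.0004
gripper_force: 15.7
```

It's against a hard stop. I'll back off and check the door from both views.

Request:
{"fn": "apply_moves", "kwargs": {
  "targets": [
    [0,0,0,0,0,0,0],
    [0,0,0,0,0,0,0],
    [0,0.01,0,0,0,0,0],
    [0,0.03,0,0,0,0,0],
    [0,0.03,0,0,0,0,0],
    [0.6,0,0,-0.03,0,0,0],
    [0.6,0,0,-0.03,0,0,0],
    [0.6,0,0,0,0,0,0]
  ]
}}

```text
time_s: 5.45
tcp_pos: [0.4862, 0.0171, 0.1904]
eef_rot: [179.8, 0.5, 171.4]
contact_force: [1.4, -0.5, 1.0]
gripper_width: 0.0149
gripper_force: 0.0
```

```bash
python3 - <<'E'
from h import *
c=cap('scene');a=cv2.resize(np.ascontiguousarray(c['frame'][140:280,230:370,::-1]),None,fx=4,fy=4,interpolation=2)
cv2.imwrite('pics/c4.png',a)
s=get_state();print(s['tcp_pos'],s['eef_rot'],s['contact_force'])
E
```

```text
[0.48547337 0.01715532 0.18815126] [179.7960684    0.413611   171.37129316] [ 0.09077738  0.06252896 -0.57066273]
```

View pics/c4.png

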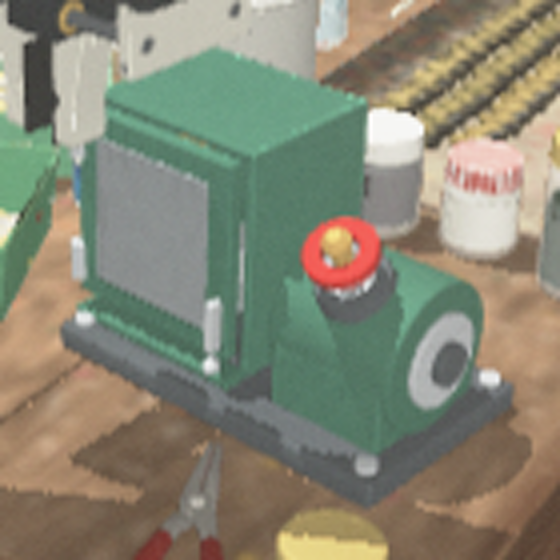

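The door looks almost flush, but there's a narrow light line at its free edge (243,270). I'll measure the angle from depth.

```bash
python3 - <<'E'
from m import *
c=avg('scene',10);P=c['P']
def fit(q):
    q=q.reshape(-1,3);q=q[~np.isnan(q[:,0])];k=np.ones(len(q),bool)
    for _ in range(8):
        ce=q[k].mean(0);n=np.linalg.svd(q[k]-ce)[2][2];k=abs((q-ce)@n)<.004
    n*=-np.sign(n[0]);return ce,n,k.sum(),np.degrees(np.arctan2(-n[1],-n[0]))
print('door',fit(P[183:208,257:280]))
b=P[178:235,295:321]
print('case side',fit(P[175:220,296:306]))
# top-face edges from top cam
t=avg('top',8);g=t['P'][150:245,245:325].reshape(-1,3);g=g[(g[:,2]>.1475)&(g[:,2]<.153)]
r=cv2.minAreaRect((g[:,:2]*1000).astype(np.float32));print(r,cv2.boxPoints(r).round(1).tolist())
E
```

```text
door (array([0.5544634 , 0.0087049 , 0.09587006]), array([-0.9888861 ,  0.14866361,  0.00184815]), np.int64(575), np.float64(-8.549503740907477))
case side (array([ 0.5783147 , -0.05668904,  0.10295904]), array([-0.45713931,  0.88822184, -0.0456684 ]), np.int64(172), np.float64(-62.766571564023806))
((655.5542602539062, 4.422615051269531), (55.62261962890625, 128.804931640625), 18.17530059814453) [[609.0, 56.900001525878906], [649.2000122070312, -65.4000015258789], [702.0999755859375, -48.099998474121094], [661.9000244140625, 74.30000305175781]]
```

The door normal is at -8.55°, equal to the base yaw of -8.54°, so the door is shut. Next, the gun.

Request:
{"fn": "apply_moves", "kwargs": {
  "targets": [
    [0.62,0.0104,0.0272,0,0,0,0],
    [0.62,0.0104,0.0272,0,0,0,0],
    [0.62,0.0103,0.0272,0,0,0,0],
    [0.62,0.0103,0.0271,0,0,0,0],
    [0.62,0,0,0,0,0,0],
    [0.62,0,0,0,0,0,0]
  ]
}}

```text
time_s: 6.9
tcp_pos: [0.4583, 0.1311, 0.1846]
eef_rot: [180.0, 0.0, 171.4]
contact_force: [-0.1, -1.0, 0.4]
gripper_width: 0.0542
gripper_force: 0.0
```

Request:
{"fn": "apply_moves", "kwargs": {
  "targets": [
    [0.62,0,0,0.02,0,0,0],
    [0.62,0,0,0.02,0,0,0],
    [0.62,0,0,0.02,0,0,0],
    [0.62,0,0,0.011,0,0,0],
    [0.62,0,0,0,0,0,0]
  ]
}}

```text
time_s: 7.32
tcp_pos: [0.4579, 0.1286, 0.1117]
eef_rot: [-179.9, -0.1, 171.2]
contact_force: [-0.2, -1.1, 0.6]
gripper_width: 0.0542
gripper_force: 0.0
```

Request:
{"fn": "apply_moves", "kwargs": {
  "targets": [
    [0.62,-0.003,0.002,0,0,0,0],
    [0.62,0,0,0,0,0,0],
    [0.2,0,0,0,0,0,0],
    [0.2,0,0,0,0,0,0],
    [0.2,0,0,0,0,0,0],
    [0.2,0,0,0,0,0,0],
    [0.2,0,0,0,0,0,0],
    [0.2,0,0,0,0,0,0],
    [0.2,0,0,0,0,0,0],
    [0.2,0,0,0,0,0,0]
  ],
  "newtons": 45
}}

```text
time_s: 8.15
tcp_pos: [0.462, 0.1314, 0.1138]
eef_rot: [180.0, 0.0, 171.3]
contact_force: [0.4, -0.4, 1.9]
gripper_width: 0.0297
gripper_force: 44.5
```

Request:
{"fn": "apply_moves", "kwargs": {
  "targets": [
    [0.2,0,0,-0.015,0,0,0],
    [0.2,0,0,-0.03,0,0,0],
    [0.2,0,0,-0.03,0,0,0],
    [0.2,0,0,-0.03,0,0,0],
    [0.2,0,0,-0.03,0,0,0],
    [0.2,0,0,0,0,0,0],
    [0.2,0,0,0,0,0,0],
    [0.2,0,0,0,0,0,0],
    [0.2,0,0,0,0,0,0]
  ]
}}

```text
time_s: 8.9
tcp_pos: [0.4607, 0.1309, 0.2468]
eef_rot: [-179.9, -0.2, 171.3]
contact_force: [0.3, 0.6, -3.4]
gripper_width: 0.0298
gripper_force: 44.5
```

Request:
{"fn": "apply_moves", "kwargs": {
  "targets": [
    [0.2,0,0,-0.02,0,0,0],
    [0.2,0,0,-0.02,0,0,0],
    [0.2,-0.003,-0.022,0,0,0,0],
    [0.2,-0.003,-0.022,0,0,0,0],
    [0.2,-0.003,-0.022,0,0,0,0],
    [0.2,-0.003,-0.022,0,0,0,0],
    [0.2,-0.003,-0.022,0,0,0,0],
    [0.2,-0.003,-0.022,0,0,0,0],
    [0.2,-0.003,-0.022,0,0,0,0],
    [0.2,-0.003,-0.022,0,0,0,0],
    [0.2,-0.003,-0.022,0,0,0,0],
    [0.2,-0.003,-0.022,0,0,0,0],
    [0.2,0,0,0,0,-0.0556,0],
    [0.2,0,0,0,0,-0.0556,0],
    [0.2,0,0,0,0,-0.0556,0],
    [0.2,0,0,0,0,-0.0556,0],
    [0.2,0,0,0,0,-0.0556,0],
    [0.2,0,0,0,0,-0.0556,0],
    [0.2,0,0,0,0,0,0],
    [0.2,0,0,0,0,0,0]
  ]
}}

```text
time_s: 10.57
tcp_pos: [0.455, -0.0917, 0.2851]
eef_rot: [-179.8, 29.8, 171.4]
contact_force: [1.6, 0.3, -1.9]
gripper_width: 0.0298
gripper_force: 44.5
```

```bash
cat > n.py <<'E'
from m import *
from scipy.spatial.transform import Rotation as R
y=np.radians(-8.55);X=np.array([np.cos(y),np.sin(y),0]);Y=np.array([-np.sin(y),np.cos(y),0]);n=-.5*X+np.array([0,0,.866]);seat=np.array([.5498,-.1062,.1177])
def go(s,L=.107):
    st=get_state();A=R.from_euler('xyz',st['eef_rot'],degrees=True);G=np.column_stack([-(.866*X+np.array([0,0,.5])),Y,-n])
    print('tcp',st['tcp_pos'].round(4),'F',st['contact_force'].round(1),'s now',((st['tcp_pos']-seat)@n-L).round(4))
    print('shift tool',A.inv().apply(seat+(L+s)*n-st['tcp_pos']).round(4),'turn/90',((A.inv()*R.from_matrix(G)).as_rotvec(degrees=True)/90).round(4))
E
python3 - <<'E'
from n import *
go(.04)
c=cap('scene');cv2.imwrite('pics/c5.png',cv2.resize(np.ascontiguousarray(c['frame'][100:250,210:390,::-1]),None,fx=4,fy=4,interpolation=2))
E
```

```text
tcp [ 0.455  -0.0917  0.2851] F [ 1.6  0.3 -1.9] s now 0.086
shift tool [ 0.0004 -0.      0.046 ] turn/90 [-0.0022 -0.0027 -0.0003]
```

View pics/c5.png

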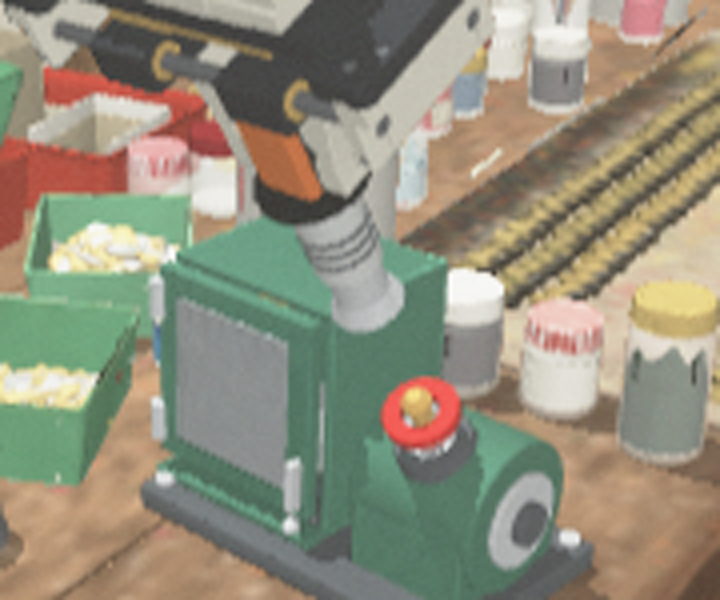

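The gun is held square, with its mouth at (372,305) above and along the axis of the nipple at (418,400). I'll move closer, then check its axis by fitting the barrel cylinder.

Request:
{"fn": "apply_moves", "kwargs": {
  "targets": [
    [0.2,0,0,0.014,0,0,0],
    [0.2,0,0,0.014,0,0,0],
    [0.2,0,0,0.014,0,0,0],
    [0.2,0,0,0.014,0,0,0],
    [0.2,0,0,0,0,0,0],
    [0.2,0,0,0,0,0,0],
    [0.2,0,0,0,0,0,0]
  ]
}}

```text
time_s: 11.2
tcp_pos: [0.4866, -0.095, 0.2406]
eef_rot: [-180.0, 30.0, 171.3]
contact_force: [0.2, -0.1, -2.7]
gripper_width: 0.0302
gripper_force: 44.5
```

```bash
python3 - <<'E'
from n import *
from scipy.optimize import least_squares
go(.02)
T=.866*X+np.array([0,0,.5])
cs=avg('scene',8);ct=avg('top',8)
tcp=get_state()['tcp_pos']
for nm,Ps in(('scene',[cs]),('top',[ct]),('both',[cs,ct])):
    Q=[]
    for c in Ps:
        d=c['P'].reshape(-1,3);d=d[~np.isnan(d[:,0])]-seat;a=d@n;r=np.hypot(d@T,d@Y)
        m0=(tcp-seat)@n-.107
        Q.append(d[(a>m0+.03)&(a<m0+.074)&(r<.021)])
    d=np.vstack(Q);
    if len(d)<20: print(nm,len(d));continue
    a,x,yy=d@n,d@T,d@Y
    am=a.mean()
    f=lambda p:np.hypot(x-p[0]-p[2]*a,yy-p[1]-p[3]*a)-.016
    r=least_squares(f,[0,0,0,0],loss='soft_l1',f_scale=.001)
    f2=lambda p:np.hypot(x-p[0],yy-p[1])-.016
    r2=least_squares(f2,[0,0],loss='soft_l1',f_scale=.001)
    print(nm,len(d),'axis at seat (T,Y) mm',(r.x[:2]*1000).round(1),'slope',r.x[2:].round(3),'fixed-slope',(r2.x*1000).round(1),'rms',np.sqrt((r2.fun**2).mean()))
# flange/mouth axial positions via scene silhouette of mouth: min axial of gun points
for c in(cs,ct):
    d=c['P'].reshape(-1,3);d=d[~np.isnan(d[:,0])]-seat;a=d@n;r=np.hypot(d@T,d@Y)
    k=(r<.019)&(a>.006)&(a<.09);print(np.histogram(a[k],np.arange(0,.09,.004)))
E
```

```text
tcp [ 0.4866 -0.095   0.2406] F [ 0.2 -0.1 -2.7] s now 0.0316
shift tool [ 0.0059 -0.0016  0.0116] turn/90 [-0.0013  0.0001 -0.0019]
scene 256 axis at seat (T,Y) mm [3.3 3.8] slope [0.003 0.003] fixed-slope [3.6 4. ] rms 0.0004653526930194593
top 46 axis at seat (T,Y) mm [2.8 2.2] slope [ 0.021 -0.002] fixed-slope [4.3 2. ] rms 0.0002675331560644791
both 302 axis at seat (T,Y) mm [3.9 2.8] slope [-0.003  0.013] fixed-slope [3.7 3.9] rms 0.0006072309841222344
(array([ 0, 11, 24,  5,  0,  0,  0,  9, 46, 43, 23, 20, 21, 17,  6, 18, 24,
       22, 33, 21, 29, 28]), array([0.   , 0.004, 0.008, 0.012, 0.016, 0.02 , 0.024, 0.028, 0.032,
       0.036, 0.04 , 0.044, 0.048, 0.052, 0.056, 0.06 , 0.064, 0.068,
       0.072, 0.076, 0.08 , 0.084, 0.088]))
(array([ 0,  0,  0,  0,  0,  0,  0,  0, 14, 19, 11,  7,  4,  0,  0,  1,  3,
        0,  0,  0,  0,  0]), array([0.   , 0.004, 0.008, 0.012, 0.016, 0.02 , 0.024, 0.028, 0.032,
       0.036, 0.04 , 0.044, 0.048, 0.052, 0.056, 0.06 , 0.064, 0.068,
       0.072, 0.076, 0.08 , 0.084, 0.088]))
```

Request:
{"fn": "apply_moves", "kwargs": {
  "targets": [
    [0.2,0.004,-0.003,0,0,0,0],
    [0.2,0,0,0.008,0,0,0],
    [0.2,0,0,0,0,0,0],
    [0.2,0,0,0,0,0,0],
    [0.2,0,0,0,0,0,0]
  ]
}}

```text
time_s: 12.42
tcp_pos: [0.4857, -0.0981, 0.2312]
eef_rot: [-180.0, 30.0, 171.3]
contact_force: [0.3, 0.1, -3.1]
gripper_width: 0.03
gripper_force: 44.5
```

```bash
cat > chk.py <<'E'
from n import *
from scipy.optimize import least_squares
T=.866*X+np.array([0,0,.5])
go(.0)
tcp=get_state()['tcp_pos'];m0=(tcp-seat)@n-.107
for nm in('scene','top'):
    c=avg(nm,8);d=c['P'].reshape(-1,3);d=d[~np.isnan(d[:,0])]-seat;a=d@n;r=np.hypot(d@T,d@Y)
    d=d[(a>m0+.03)&(a<m0+.074)&(r<.021)]
    if len(d)<10: continue
    x,yy=d@T,d@Y
    r=least_squares(lambda p:np.hypot(x-p[0],yy-p[1])-.016,[0,0],loss='soft_l1',f_scale=.001);print(nm,len(d),(r.x*1000).round(1))
    if nm=='scene': fr=c['frame']
cv2.imwrite('pics/last.png',cv2.resize(np.ascontiguousarray(fr[120:250,240:390,::-1]),None,fx=4,fy=4,interpolation=2))
E
python3 chk.py
```

```text
tcp [ 0.4857 -0.0981  0.2312] F [ 0.3  0.1 -3.1] s now 0.0236
shift tool [0.0009 0.0016 0.0236] turn/90 [-0.0011  0.0001 -0.0016]
scene 246 [-1.   0.8]
top 52 [ 0.4 -1. ]
```

View pics/last.png

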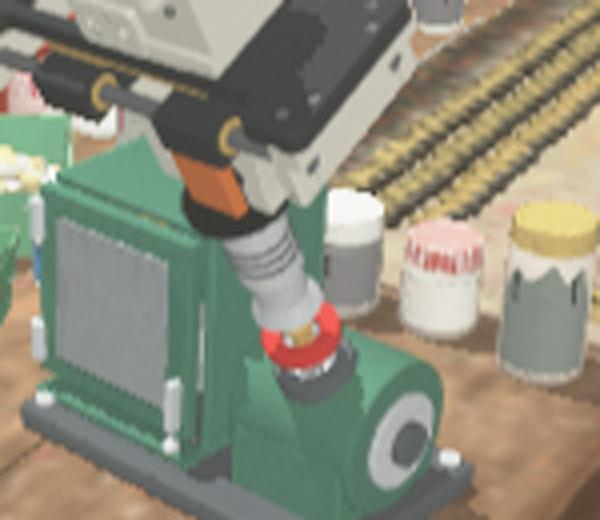

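The mouth (285,310) is centred on the nipple (300,330) to about 1 mm. Now I press gently.

Request:
{"fn": "apply_moves", "kwargs": {
  "targets": [
    [0.2,0,0,0.005,0,0,0],
    [0.2,0,0,0.005,0,0,0],
    [0.2,0,0,0.005,0,0,0],
    [0.2,0,0,0.004,0,0,0],
    [0.2,0,0,0,0,0,0],
    [0.2,0,0,0,0,0,0]
  ]
}}

```text
time_s: 13.72
tcp_pos: [0.4958, -0.1004, 0.2155]
eef_rot: [180.0, 29.8, 171.3]
contact_force: [-0.4, 0.9, -2.9]
gripper_width: 0.0303
gripper_force: 44.5
```

Request:
{"fn": "apply_moves", "kwargs": {
  "targets": [
    [0.2,0,0,0.002,0,0,0],
    [0.2,0,0,0.002,0,0,0],
    [0.2,0,0,0,0,0,0]
  ]
}}

```text
time_s: 13.97
tcp_pos: [0.4986, -0.1005, 0.2136]
eef_rot: [179.9, 29.8, 171.3]
contact_force: [-0.6, 0.5, -2.6]
gripper_width: 0.0299
gripper_force: 44.5
```

Request:
{"fn": "apply_moves", "kwargs": {
  "targets": [
    [0.2,0,0,0.002,0,0,0],
    [0.2,0,0,0.002,0,0,0],
    [0.2,0,0,0,0,0,0]
  ]
}}

```text
time_s: 14.22
tcp_pos: [0.5008, -0.1013, 0.2113]
eef_rot: [179.9, 29.7, 171.3]
contact_force: [-8.0, 2.7, 4.4]
gripper_width: 0.0301
gripper_force: 44.6
```

Request:
{"fn": "apply_moves", "kwargs": {
  "targets": [
    [0.2,0,0,0.002,0,0,0],
    [0.2,0,0,0.001,0,0,0],
    [0.2,0,0,0,0,0,0]
  ]
}}

```text
time_s: 14.47
tcp_pos: [0.5023, -0.1017, 0.2091]
eef_rot: [179.8, 29.6, 171.3]
contact_force: [-5.6, 3.5, 1.8]
gripper_width: 0.0297
gripper_force: 44.6
```

Request:
{"fn": "apply_moves", "kwargs": {
  "targets": [
    [0.2,0,0,0.001,0,0,0],
    [0.2,0,0,0.001,0,0,0],
    [0.2,0,0,0,0,0,0]
  ]
}}

```text
time_s: 14.72
tcp_pos: [0.5034, -0.102, 0.2078]
eef_rot: [179.8, 29.6, 171.3]
contact_force: [-7.6, 4.1, 1.3]
gripper_width: 0.03
gripper_force: 44.7
```

Request:
{"fn": "apply_moves", "kwargs": {
  "targets": [
    [0.2,0,0,0.001,0,0,0],
    [0.2,0,0,0.001,0,0,0],
    [0.2,0,0,0,0,0,0]
  ]
}}

```text
time_s: 14.97
tcp_pos: [0.5045, -0.1022, 0.2066]
eef_rot: [179.8, 29.5, 171.3]
contact_force: [-10.8, 5.3, 2.2]
gripper_width: 0.0296
gripper_force: 44.8
```

Request:
{"fn": "apply_moves", "kwargs": {
  "targets": [
    [0.2,0,0,0.001,0,0,0],
    [0.2,0,0,0,0,0,0],
    [0.2,0,0,0,0,0,0]
  ]
}}

```text
time_s: 15.22
tcp_pos: [0.5051, -0.1024, 0.2061]
eef_rot: [179.8, 29.5, 171.3]
contact_force: [-12.5, 5.8, 4.6]
gripper_width: 0.0296
gripper_force: 44.9
```

```bash
python3 chk.py; python3 -c "
from m import *
d=avg('scene',8);q=d['P'][183:208,257:280].reshape(-1,3);q=q[~np.isnan(q[:,0])];k=np.ones(len(q),bool)
for _ in range(8):
    ce=q[k].mean(0);n=np.linalg.svd(q[k]-ce)[2][2];k=abs((q-ce)@n)<.004
print(np.degrees(np.arctan(n[1]/n[0])),k.sum())"
```

```text
tcp [ 0.5051 -0.1024  0.2061] F [-12.5   5.8   4.6] s now -0.008
shift tool [ 0.0055  0.0029 -0.008 ] turn/90 [ 0.0017 -0.0056 -0.0016]
scene 221 [ 2.1 -0.3]
top 39 [ 3.4 -1.7]
-8.52377062684917 575
```

View pics/last.png

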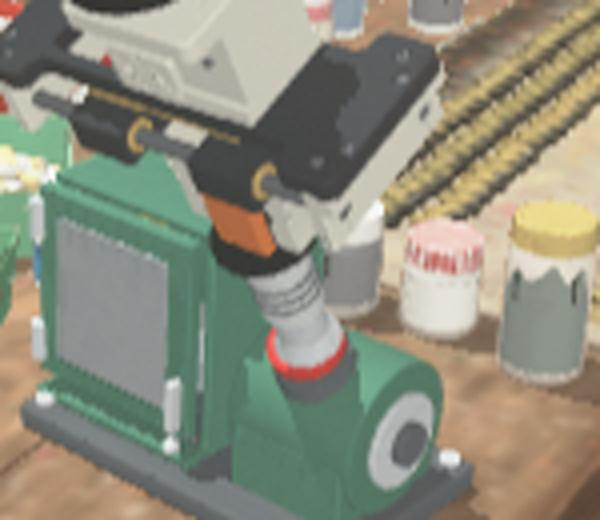

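The collar (305,360) is pressed down by the mouth and the door is still shut at -8.52°. I'll relieve the small side load.

Request:
{"fn": "apply_moves", "kwargs": {
  "targets": [
    [0.2,0.0015,0.0012,0,0,0,0],
    [0.2,0.0005,0,0,0,0,0],
    [0.2,0,0,0,0,0,0],
    [0.2,0,0,0,0,0,0],
    [0.2,0,0,0,0,0,0]
  ]
}}

```text
time_s: 16.83
tcp_pos: [0.5044, -0.1017, 0.2067]
eef_rot: [179.8, 29.5, 171.3]
contact_force: [-6.0, 0.4, 2.8]
gripper_width: 0.03
gripper_force: 44.9
```

```bash
python3 chk.py
```

```text
tcp [ 0.5044 -0.1017  0.2067] F [-6.   0.4  2.8] s now -0.0072
shift tool [ 0.0051  0.0023 -0.0071] turn/90 [ 0.0016 -0.006  -0.0017]
scene 221 [1.9 0.3]
top 42 [ 3.4 -1.3]
```

Request:
{"fn": "apply_moves", "kwargs": {
  "targets": [
    [0.2,0.0005,0,0.001,0,0,0],
    [0.2,0,0,0,0,0,0],
    [0.2,0,0,0,0,0,0],
    [0.2,0,0,0,0,0,0],
    [0.2,0,0,0,0,0,0],
    [0.2,0,0,0,0,0,0]
  ]
}}

```text
time_s: 18.13
tcp_pos: [0.5048, -0.1018, 0.2061]
eef_rot: [179.7, 29.4, 171.3]
contact_force: [-6.3, 0.5, 4.6]
gripper_width: 0.03
gripper_force: 44.9
```

```bash
python3 -c "
from n import *
go(0);print(close_job())"
```

```text
tcp [ 0.5048 -0.1018  0.2061] F [-6.3  0.5  4.6] s now -0.0078
shift tool [ 0.0052  0.0024 -0.0078] turn/90 [ 0.0019 -0.0063 -0.0017]
the job is handed in; nothing more can be done
None
```

I handed the job in at about 18 s, with no verdict returned: the door measured shut, and the gun was still gripped and pressed squarely on the nipple, with the collar down an estimated 8–9 mm.

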